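# Free a fume fan's left-hand spinner cap and take out the impeller

### The arm

A 6-joint arm with a two-finger parallel gripper is mounted at the origin on a cart in front of the work surface, level with it; the furniture and walls round the work are solid. World frame = base frame: x ahead of the robot, y to its left, z up, the work surface at z = 0. Lengths are in m, angles in rad, forces in N, time in s.
With the tool pointing down it reaches from about 0.425 to 0.95 m from the base axis. Payload 3.5 kg.
Tool frame: the origin (TCP) lies on the centre line of the jaws, within the pads' length; the fingertips stand ahead of it and the grasp point (between the pads) lies 11 mm behind it (tips_ahead is the z of the fingertips in the tool frame, in m); z points along the fingers, y is the direction in which the jaws open and shut (so a half turn about z gives the same grasp; the last joint's range is limited). The gripper opens to 85 mm and grips with 20 to 120 N. Pads are 22 mm wide; open, the fingers measure 114 mm over their backs; the gripper's body (76 mm by 85 mm) begins 54 mm behind the grasp point. The pads swing forward as they close: fully open they stand 13 mm farther back than shut.
Start: joints at [-1.478, 0.286, 1.577, -0, 1.279, -0.15], TCP at [0.162, -0.655, 0.239] pointing down, gripper open.
Joint ranges: [-2.77, 2.77], [-0.9, 2.22], [0.21, 2.48], [-1.53, 4.67], [0.24, 2.81], [-2.84, 2.84]. Speed limits (rad/s): [2.79, 2.79, 3.14, 3.14, 3.14, 3.14].

### API

Orientations are given as a unit quaternion [x, y, z, w].
In Python, from plant import * gives the robot as it stands. The module is installed in compiled form; this text tells all that it offers.
- The arm moves only by the tool move_arm, never from a script. Its arguments are lists of equal length, an entry for each row: "linear": the shift along the world's x, y, z in m, a list of three; "twist": the turn, a rotation vector about the world's x, y, z in degrees, a list of three. A call has 1 to 20 rows; each row shifts and turns the pose as measured when the row begins; what a row does not reach is not made up. A row lasts 1/12 s, in which the tool goes at most 41.7 mm and 7.16 degrees, less where a joint would pass 70% of its speed; a pose out of reach is approached as far as the arm can. A call is refused whole if a number of a shift passes 0.0417 or a number of a turn 7.16, either way. A call with a gripper value outside its range is refused whole. "grip" is the opening, from 0 (shut) to 1 (fully open), set as the call begins (left out, the last holds). The fingers move at their own pace and stop on an object; "force" is the grip in N (left out, the last holds). Time passes only in rows, so rows that do not move let the fingers close. It gives the time, the measured TCP pose, the force and the opening at its end, in the units of the state.
- get_state(): the state, without advancing time (a new reading comes with each control period).
- read_camera(name): name is "scene" or "top" or "wrist"; returns a dict with "img" (420x560x3 uint8, blue, green, red), "depth" (420x560 float32, m along the optical axis (not along the pixel's ray), 0 where there is no reading), "fx", "fy", "cx", "cy" (pixels), "dist" ([k1, k2, p1, p2, k3] as OpenCV has them; the pictures are not rectified), "rvec" (rotation vector, rad) and "tvec" (3), from world to camera coordinates, as OpenCV has them. Camera axes: x right, y down, z forward; pixel columns grow to the right and rows downward; lengths in m; the calibration is good to about 2 mm. A picture is of the moment at which its call begins.
- sign_off(): hands the job in, once; it reports no verdict.
The state is a dict: "time": time; "qpos": joint angles; "dq": joint speeds; "joint_efforts": joint torques, N m; "eef_pos": TCP position; "tcp_rot": TCP orientation; "contact_force": force on the tool from outside, world axes, zero at the start; "wrist_torque": the same for the moment, N m; "opening": opening from 0.0 (shut) to 1.0 (fully open).
Only numpy, scipy, OpenCV 4.12 (cv2) and the standard library are available. Lean on these libraries where they do the work, as an engineer would, in place of code of your own. Each camera call takes 0.05 s, during which the arm holds its last target.

### The job

Strip the solder-fume fan for cleaning: unscrew the black spinner cap that holds the white impeller, then lift the impeller off the shaft, and set both down in the blue tray, the impeller flat with its collar up. The cap has a left-hand thread, so it loosens clockwise seen from above; make sure by feel that it is easing, and let it climb freely as it turns, because its soft plastic thread is spoilt by more than 20 N of pushing, pulling or tightening. Don't drop the parts or disturb the other things on the bench.

Things in the scene. Friction and masses are not known exactly. Their poses are not given: they have to be found in the camera images.
- fan: grey square fume fan, 150 x 150 x 48 mm, fixed on the bench on its back, front grille off. Origin: centre of its underside, z up along the shaft. Its round duct, 122 mm across, holds the impeller; the frame's top face is 48 mm above the bench. A sprung washer under the impeller presses it up against the seated cap with about 6 N; its push runs out within 2 mm of climb.
- cap: black ribbed spinner cap, 38 mm across (40 over its fine ribs), 30 mm high, 40 g, slightly domed, a short white mark on top. Origin: centre of its lower rim, z up. Seated, its rim stands on the impeller's collar, 70 mm above the bench. Clockwise from above it climbs, the other way it tightens; it stays where it is left on the thread and has about 1 mm of play.
- shaft_end (a point): centre of the top end of the fan's locked steel shaft, hidden in the seated cap, 86 mm above the bench (16 mm above the seated cap's rim). The shaft carries a short coarse round left-hand thread, 18 mm across: the cap climbs a few millimetres for each third of a turn and comes free in less than three quarters of a turn, so it takes two or three grasps.
- impeller: white seven-bladed impeller, 106 mm across, 44 mm high, 130 g. Origin: centre of its underside, z up along its axis. Seated, its underside is 26 mm above the bench. Blades and hub reach 22 mm above the underside; from there a round collar, 35 mm across, stands up to 44 mm: the place to grip it. Its 22 mm bore passes freely over the shaft and thread: with the cap off it lifts straight up.
- tray: blue open plastic tray, 195 x 135 mm, fixed on the bench, its rim 34 mm and its inner floor 17 mm above the bench, walls 3 mm thick. Origin: centre of its underside, at the bench; x along its long side (its -x end is the nearer to the robot). There is room for the cap 63 mm along -x and for the impeller 34 mm along +x from the centre.
- driver: red-handled screwdriver lying on the bench, 166 mm long; a bystander. Origin: at its underside, near its middle.
- meter: yellow hand-held multimeter lying on the bench, 165 x 82 x 43 mm; a bystander. Origin: centre of its underside.
- relay: tan box-shaped plug-in relay standing on the bench, 36 x 36 x 54 mm; a bystander. Origin: centre of its underside.
- plug_shell: black round connector shell standing on the bench, 26 mm in diameter, 40 mm high; a bystander. Origin: centre of its underside.

How it is judged:
By the outcome, as a careful person would: the job done as asked, in the order asked, and still so for the second after the job is handed in, with the robot touching nothing.
It also fails if it takes over 67 s, if anything falls off the work surface, if the arm or the gripper's body presses on something with over 40 N, if the wrist force passes 120 N, or if a joint passes its speed limit or range.

## Working session

There is one attempt and no reset: what is moved stays moved. The work goes in short steps, Python scripts to look and compute and a tool call to move; the robot and the scene stay as the last step left them, time stands still between calls to the robot, and variables do not carry over. Pictures are saved under pics/ and viewed, and the job is handed in when it is done.

Besides the shell and the picture viewer there is one more tool, called after ">>>" as name(argument=value, ...) on one line, values as JSON. move_arm: Moves the arm, as the interface text tells. Its arguments: {"type":"object","properties":{"linear":{"type":"array","items":{"type":"array","items":{"type":"number"}}},"twist":{"type":"array","items":{"type":"array","items":{"type":"number"}}},"grip":{"type":"number"},"force":{"type":"number"}},"required":["linear","twist"]}

```bash
mkdir -p pics
cat > h.py <<'E'
from plant import *
import numpy as np, cv2
def cam(n):
    c=read_camera(n)
    c['K']=np.array([[c['fx'],0,c['cx']],[0,c['fy'],c['cy']],[0,0,1.]])
    c['D']=np.array(c['dist'],float); c['R']=cv2.Rodrigues(np.array(c['rvec'],float))[0]; c['t']=np.array(c['tvec'],float).ravel()
    return c
def cloud(c):
    h,w=c['depth'].shape
    u,v=np.meshgrid(np.arange(w),np.arange(h))
    p=cv2.undistortPoints(np.stack([u,v],-1).reshape(-1,1,2).astype(np.float64),c['K'],c['D']).reshape(h,w,2)
    d=c['depth'][...,None]
    X=np.concatenate([p*d,d],-1)
    W=(X-c['t'])@c['R']
    W[c['depth']==0]=np.nan
    return W
def rayz(c,uv,z):
    p=cv2.undistortPoints(np.array(uv,float).reshape(-1,1,2),c['K'],c['D']).reshape(-1,2)
    d=np.c_[p,np.ones(len(p))]@c['R']; o=-c['R'].T@c['t']
    return o+d*((z-o[2])/d[:,2])[:,None]
E
python3 - <<'E'
from h import *
import pickle
s=get_state(); print(s)
for n in ['top','scene','wrist']:
    c=cam(n); cv2.imwrite(f'pics/{n}0.png',c['img']); pickle.dump(c,open(n+'0.pkl','wb')); print(n,-c['R'].T@c['t'])
E
```

```text
{'time': 0.0, 'qpos': array([-1.47798499e+00,  2.87218110e-01,  1.57819250e+00, -5.51538499e-06,
        1.27858961e+00, -1.49975444e-01]), 'dq': array([-0.00126902, -0.00310199, -0.00119545, -0.00036832, -0.00141621,
        0.00019202]), 'joint_efforts': array([ 3.39905655e-04, -4.05990064e+01, -2.92625087e+01, -1.73658286e-04,
        5.92031720e-03, -3.19161423e-06]), 'eef_pos': array([ 0.16225913, -0.65454544,  0.23790379]), 'tcp_rot': array([ 9.92640051e-01,  1.21096164e-01,  3.17632144e-05, -1.20336913e-03]), 'contact_force': array([-0.07562843, -0.26147544, -0.21740833]), 'wrist_torque': array([-0.05065221,  0.03309024,  0.00844151]), 'opening': 0.9981366930998568}
top [ 0.42814181 -0.20552204  0.93126585]
scene [0.07923622 0.44999671 0.42877183]
wrist [ 0.24212818 -0.63540111  0.37412702]
```

View pics/top0.png

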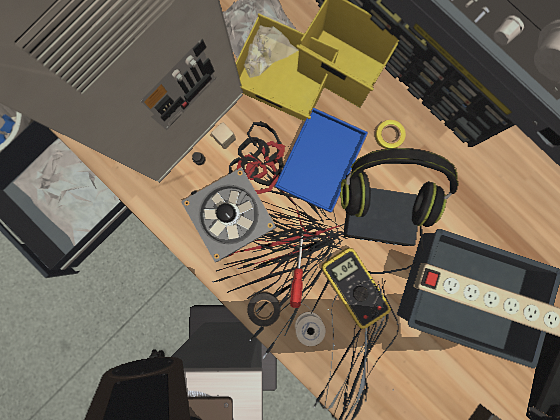

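View pics/scene0.png

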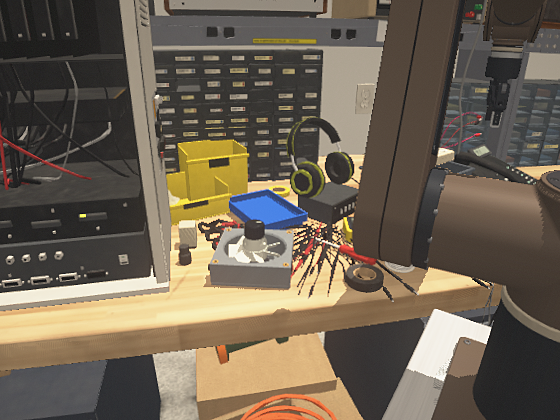

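The top view shows the fan at about (227,215) px with the black cap in it, the tray at (322,160), the relay at (222,134) and the plug shell at (197,158). The driver is at (297,280) and the meter at (357,288). Next I'll measure them.

Run:
```python
from h import *
import pickle
c=pickle.load(open('top0.pkl','rb'));W=cloud(c)
im=c['img'][90:340,170:420]; cv2.imwrite('pics/top0z.png',cv2.resize(im,None,fx=2.4,fy=2.4,interpolation=cv2.INTER_CUBIC))
for uv in [(227,215),(322,160),(222,134),(197,158),(297,280),(357,288),(300,90),(60,100),(170,120)]:
    print(uv,W[uv[1],uv[0]].round(3))
img=c['img'].astype(int)
b,g,r=img[...,0],img[...,1],img[...,2]
# tray
m=((b>140)&(r<80)).astype(np.uint8)
n,l,st,ce=cv2.connectedComponentsWithStats(m); k=1+np.argmax(st[1:,4]);
P=W[l==k]; P=P[~np.isnan(P[:,0])]
rim=P[P[:,2]>0.028]; fl=P[P[:,2]<0.022]
print('tray rim',cv2.minAreaRect(rim[:,:2].astype(np.float32)),'floor',cv2.minAreaRect(fl[:,:2].astype(np.float32)),np.median(fl[:,2]),np.median(rim[:,2]),len(rim),len(fl))
# cap
box=(slice(195,235),slice(205,250))
Q=W[box].reshape(-1,3); Q=Q[Q[:,2]>0.092]; print('cap pts',len(Q),Q[:,:2].min(0),Q[:,:2].max(0),Q.mean(0),np.percentile(Q[:,2],[5,50,98]), cv2.minEnclosingCircle(Q[:,:2].astype(np.float32)))
box=(slice(160,280),slice(170,285))
Q=W[box].reshape(-1,3); Q=Q[(Q[:,2]>0.043)&(Q[:,2]<0.053)]; print('fan',len(Q),np.median(Q[:,2]),cv2.minAreaRect(Q[:,:2].astype(np.float32)))
```

```text
(227, 215) [ 0.487 -0.096  0.102]
(322, 160) [ 0.615 -0.298  0.019]
(222, 134) [ 0.666 -0.078  0.054]
(197, 158) [ 0.617 -0.022  0.04 ]
(297, 280) [ 0.349 -0.239  0.018]
(357, 288) [ 0.332 -0.367  0.038]
(300, 90) [ 0.781 -0.25   0.008]
(60, 100) [0.594 0.046 0.471]
(170, 120) [ 0.647 -0.01   0.218]
tray rim ((0.6082279086112976, -0.2913835346698761), (0.13502827286720276, 0.1821165680885315), 64.85103607177734) floor ((0.6162329912185669, -0.2953343689441681), (0.12836889922618866, 0.18528178334236145), 64.90975952148438) 0.017840502379631355 0.036829828384137245 294 4345
cap pts 287 [ 0.4730097  -0.10985491] [ 0.51192626 -0.07305983] [ 0.49280195 -0.09200592  0.10011881] [0.09630507 0.10032481 0.10384679] ((0.49294084310531616, -0.09163746982812881), 0.020098868757486343)
fan 2774 0.04850064232334303 ((0.5313387513160706, -0.06959490478038788), (0.23820269107818604, 0.15050917863845825), 29.46364402770996)
```

View pics/top0z.png

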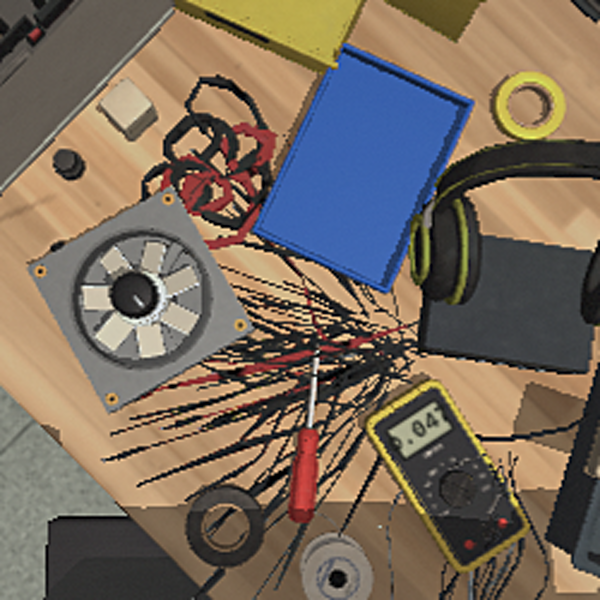

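Run:
```python
from h import *
import plant,pickle
print([n for n in dir(plant) if not n.startswith('__')], getattr(plant,'tips_ahead',None))
c=pickle.load(open('top0.pkl','rb'));W=cloud(c)
C=rayz(c,[(170+x/2.4,90+y/2.4) for x,y in [(345,47),(473,100),(388,290),(255,235)]],0.034)
print(C.round(4),C.mean(0),[np.linalg.norm(C[i]-C[i-1]).round(4) for i in range(4)])
for i,j in[(3,0),(2,1)]: d=C[j]-C[i];print(np.degrees(np.arctan2(d[1],d[0])))
F=rayz(c,[(170+x/2.4,90+y/2.4) for x,y in [(28,266),(170,189),(253,340),(112,412)]],0.048); print(F.round(4),F.mean(0))
A=W.reshape(-1,3); A=A[~np.isnan(A[:,0])]
d=np.hypot(A[:,0]-.493,A[:,1]+.092)
Q=A[(d<.115)&(abs(A[:,2]-.048)<.004)]; print(cv2.minAreaRect(Q[:,:2].astype(np.float32)),len(Q))
for lo,hi in[(.06,.15),(.15,.3),(.3,.6)]:
    m=(A[:,2]>lo)&(A[:,2]<hi)&(d>.03); print(lo,d[m].min(),A[m][d[m].argmin()])
# near line cap->tray
m=(A[:,2]>.1)&(np.hypot(A[:,0]-.6,A[:,1]+.29)<.25);print(A[m][:,2].max(),A[m][np.hypot(A[m][:,0]-.6,A[m][:,1]+.29).argmin()])
# cap circle from scene cam
c2=pickle.load(open('scene0.pkl','rb'));B=cloud(c2).reshape(-1,3);d=np.hypot(B[:,0]-.493,B[:,1]+.092)
Q=B[(d<.04)&(B[:,2]>.075)];print('scene cap',Q.min(0),Q.max(0))
# fit circle
from scipy.optimize import least_squares
S=Q[(Q[:,2]<.095)];r=least_squares(lambda p:np.hypot(S[:,0]-p[0],S[:,1]-p[1])-.0195,[.493,-.092],loss='soft_l1',f_scale=.002);print(r.x,len(S))
```

```text
['Unreachable', 'get_state', 'read_camera', 'sign_off', 'tips_ahead'] 0.008
[[ 0.7261 -0.2794  0.034 ]
 [ 0.6753 -0.3975  0.034 ]
 [ 0.4991 -0.3156  0.034 ]
 [ 0.5504 -0.1948  0.034 ]] [ 0.61272722 -0.29682544  0.034     ] [np.float64(0.195), np.float64(0.1285), np.float64(0.1942), np.float64(0.1313)]
-25.734750258639775
-24.938213778571956
[[ 0.5218  0.0086  0.048 ]
 [ 0.5908 -0.1184  0.048 ]
 [ 0.4541 -0.1926  0.048 ]
 [ 0.3913 -0.0674  0.048 ]] [ 0.48952262 -0.09245771  0.048     ]
((0.49302297830581665, -0.09125100821256638), (0.1501745879650116, 0.1505061686038971), 29.501291275024414) 2654
0.06 0.16870868256007931 [0.60960937 0.02992159 0.10462176]
0.15 0.16843363560694824 [0.60034944 0.03779209 0.19779364]
0.3 0.1672298126486549 [0.61163443 0.02586298 0.57344525]
0.5914747014127694 [ 0.57592304 -0.33835838  0.17118952]
scene cap [ 0.46809535 -0.10792247  0.07504454] [ 0.5061069  -0.06957603  0.10027009]
[ 0.48996569 -0.09160608] 193
```

Run:
```python
import cv2,pickle
c=pickle.load(open('top0.pkl','rb'))
cv2.imwrite('pics/capz.png',cv2.resize(c['img'][165:275,170:290],None,fx=5,fy=5,interpolation=cv2.INTER_CUBIC))
```

```text
(no output)
```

View pics/capz.png

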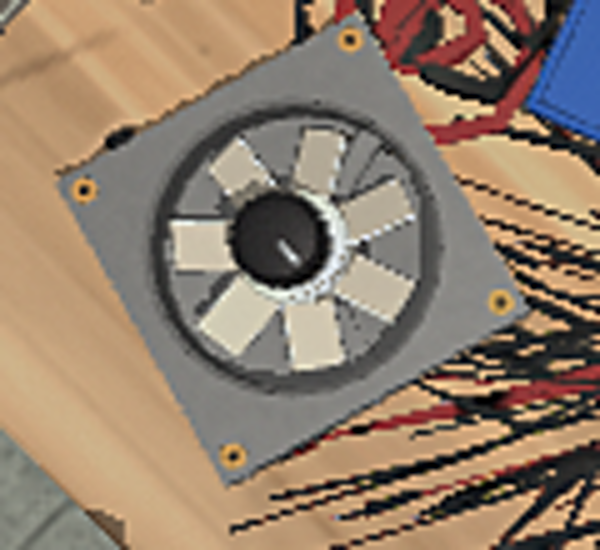

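Run:
```python
from h import *
import pickle
tc=np.array([.612,-.2965]);ex=np.array([.9048,-.4258]);ey=np.array([.4258,.9048])
for n in['top','scene']:
    c=pickle.load(open(n+'0.pkl','rb'));W=cloud(c).reshape(-1,3)
    rel=W[:,:2]-tc; tx=rel@ex;ty=rel@ey
    print(n)
    for X in np.arange(-.14,.2,.02):
        row=[]
        for Y in np.arange(-.16,.12,.02):
            m=(tx>=X)&(tx<X+.02)&(ty>=Y)&(ty<Y+.02)
            row.append('%4d'%(1000*np.nanmax(W[m,2])) if m.sum()>0 else '  --')
        print('%6.2f'%X,' '.join(row))
print(np.arange(-.16,.12,.02))
print('cap slot',tc-.063*ex,'imp slot',tc+.034*ex)
```

```text
top
 -0.14   58   62   60   17   14   18   17   15   13   10    9    9   50   52   53
 -0.12   61   61   63   14   12   15   12   11   16   12   11   13   15   50   53
 -0.10   61  119  132  138  127   39   40   39   39   39   40   40   21   18   48
 -0.08   61  130  148  149  145   21   22   21   21   21   22   38   20   17   18
 -0.06   61   61  150  152  147  141   21   22   21   22   21   40   21   21   16
 -0.04   62   62  152  150  208  187   20   21   22   20   22   40   20   18   17
 -0.02   62   61  233  234  220  193   22   20   21   21   22   39   18   19   19
  0.00  245  245  242  233  219   21   21   23   22   22   23   41    4   18   21
  0.02  244  242  236  227   40   21   20   22   21   22   22   40    4    4   15
  0.04  580  569    3    0   39   20   22   21   22   22   21   40    5    5    4
  0.06  579  571  546    4   40   23   21   20   20   21   22   79   60   59   59
  0.08  576  591  580  558  530   40   41   39   41   39   39   80    7    8    8
  0.10   19  484  557  554  532  521  484   35   35   34   34   79    9    8    9
  0.12  419  418   13   20  48
[... 1308 characters left out ...]
3  518  518  517  514  438 -597 -597 -594   75 -596 -519 -477
  0.12  495   14  495  495  496  517  517  516  516  509 -597   75 -598 -500 -595
  0.14  495  495  495  495  495  495  496  496  516  516  515  515  501  125 -596
  0.16  495 -599  495  495  495  495  495  496  496  496  511  515  515  515  514
  0.18  495  495  495  495  495   -1  495  496   --  496  496  494  495  502  514
[-1.60000000e-01 -1.40000000e-01 -1.20000000e-01 -1.00000000e-01
 -8.00000000e-02 -6.00000000e-02 -4.00000000e-02 -2.00000000e-02
 -8.32667268e-17  2.00000000e-02  4.00000000e-02  6.00000000e-02
  8.00000000e-02  1.00000000e-01  1.20000000e-01]
cap slot [ 0.5549976 -0.2696746] imp slot [ 0.6427632 -0.3109772]
```

View pics/wrist0.png

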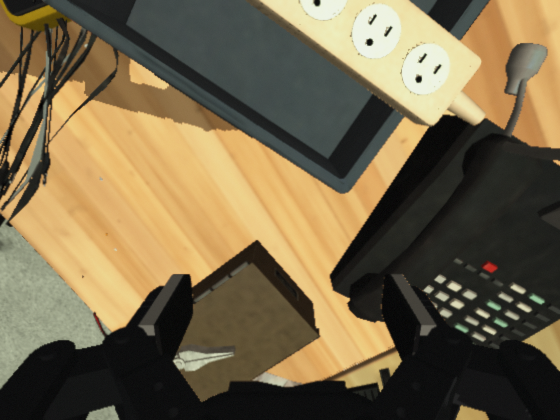

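The scene is measured:
- **Cap axis:** about (0.4925, -0.0915).
- **Tray:** centre (0.612, -0.2965), with its long axis at -25.2°.
- **Headphones:** they lean over the tray's -y side up to 0.15–0.24 m, so I'll place the parts slightly to +y.

I'll approach with the wrist pre-wound so one grasp can cover the whole turn.

>>> move_arm(linear=[[0.0114,0.0194,0],[0.0114,0.0194,0],[0.0114,0.0194,0],[0.0114,0.0194,0],[0.0114,0.0194,0],[0.0114,0.0194,0],[0.0114,0.0194,0],[0.0114,0.0194,0],[0.0114,0.0194,0],[0.0114,0.0194,0],[0.0114,0.0194,0],[0.0114,0.0194,0],[0.0114,0.0194,0],[0.0114,0.0194,0],[0.0114,0.0194,0],[0.0114,0.0194,0],[0.0114,0.0194,0],[0.0114,0.0194,0],[0.0114,0.0194,0],[0.0114,0.0194,0]], twist=[[0,0,7.1],[0,0,7.1],[0,0,7.1],[0,0,7.1],[0,0,7.1],[0,0,7.1],[0,0,7.1],[0,0,7.1],[0,0,7.1],[0,0,7.1],[0,0,7.1],[0,0,7.1],[0,0,7.1],[0,0,7.1],[0,0,7.1],[0,0,7.1],[0,0,7.1],[0,0,7.1],[0,0,7.1],[0,0,7.1]], grip=0.9)

```text
time: 1.82
eef_pos: [0.3929, -0.2461, 0.229]
tcp_rot: [0.197, 0.98, -0.002, -0.005]
contact_force: [-0.0, 0.3, -0.2]
opening: 0.9
```

```bash
cat >> h.py <<'E'
from scipy.spatial.transform import Rotation as Ro
def st():
    s=get_state(); R=Ro.from_quat(s['tcp_rot']).as_matrix()
    x=R[:,0]; tilt=np.cross(R[:,2],[0,0,-1])
    print('t %.2f pos %s yaw %.1f tiltfix(deg) %s q6 %.1f F %s T %s op %.3f'%(s['time'],np.round(s['eef_pos'],4),np.degrees(np.arctan2(x[1],x[0])),np.degrees(tilt).round(2),np.degrees(s['qpos'][5]),np.round(s['contact_force'],1),np.round(s['wrist_torque'],2),s['opening']),'q',np.round(s['qpos'],2))
    return s
E
python3 -c "from h import *; st()"
```

```text
t 1.82 pos [ 0.3929 -0.2461  0.229 ] yaw 157.3 tiltfix(deg) [ 0.15 -0.61  0.  ] q6 -111.5 F [-0.   0.3 -0.2] T [-0.01 -0.01  0.01] op 0.900 q [-0.77 -0.18  2.08 -0.01  1.25 -1.95]
```

>>> move_arm(linear=[[0.0111,0.0172,-0.004],[0.0111,0.0172,-0.004],[0.0111,0.0172,-0.004],[0.0111,0.0172,-0.004],[0.0111,0.0172,-0.004],[0.0111,0.0172,-0.004],[0.0111,0.0172,-0.004],[0.0111,0.0172,-0.004],[0.0111,0.0172,-0.004],[0,0,0]], twist=[[0,0,6.9],[0,0,6.9],[0,0,6.9],[0,0,6.9],[0,0,6.9],[0,0,6.9],[0,0,6.9],[0,0,6.9],[0,0,6.9],[0,0,0]])

```text
time: 2.65
eef_pos: [0.496, -0.0786, 0.1897]
tcp_rot: [-0.36, 0.933, -0.003, -0.003]
contact_force: [-1.2, -0.8, 0.1]
opening: 0.896
```

Run:
```python
from h import *
st(); c=cam('wrist'); cv2.imwrite('pics/w1.png',c['img'])
W=cloud(c); A=W.reshape(-1,3);d=np.hypot(A[:,0]-.4925,A[:,1]+.0915)
Q=A[(d<.035)&(A[:,2]>.092)&(A[:,2]<.106)];print(len(Q),Q.min(0),Q.max(0),cv2.minEnclosingCircle(Q[:,:2].astype(np.float32)))
```

```text
t 2.65 pos [ 0.496  -0.0786  0.1897] yaw -137.8 tiltfix(deg) [ 0.48 -0.2   0.  ] q6 -152.3 F [-1.2 -0.8  0.1] T [0.04 0.06 0.  ] op 0.896 q [-0.36 -0.05  2.04 -0.01  1.15 -2.66]
2180 [ 0.47262543 -0.11141322  0.0920297 ] [ 0.51258009 -0.07178884  0.10433694] ((0.49273574352264404, -0.09140443801879883), 0.02021164819598198)
```

View pics/w1.png

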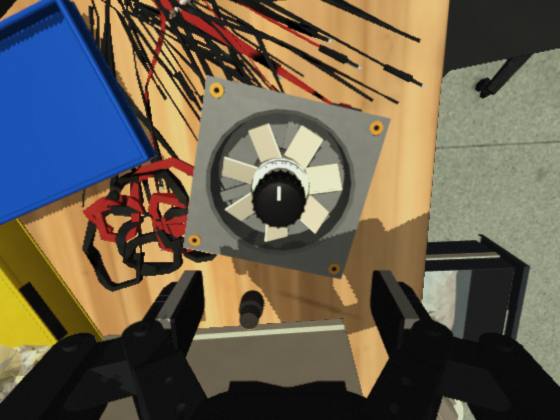

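>>> move_arm(linear=[[-0.001,-0.004,-0.01],[-0.001,-0.004,-0.015],[-0.001,-0.004,-0.015],[0,0,-0.015],[0,0,-0.01],[0,0,0]], twist=[[0.4,-0.2,0],[0,0,0],[0,0,0],[0,0,0],[0,0,0],[0,0,0]])

```text
time: 3.2
eef_pos: [0.49, -0.0971, 0.1213]
tcp_rot: [-0.352, 0.936, -0.002, 0.0]
contact_force: [-0.2, -0.1, 0.6]
opening: 0.903
```

```bash
python3 -c "from h import *; st()"
```

```text
t 3.20 pos [ 0.49   -0.0971  0.1213] yaw -138.8 tiltfix(deg) [0.22 0.09 0.  ] q6 -153.9 F [-0.2 -0.1  0.6] T [ 0.05  0.04 -0.01] op 0.903 q [-0.4   0.03  2.1  -0.    1.01 -2.69]
```

>>> move_arm(linear=[[0.0014,0.0028,-0.01],[0.0013,0.0028,-0.012],[0,0,-0.012],[0,0,-0.006],[0,0,0]], twist=[[0.2,0,0],[0,0,0],[0,0,0],[0,0,0],[0,0,0]])

```text
time: 3.62
eef_pos: [0.4932, -0.0937, 0.0799]
tcp_rot: [-0.349, 0.937, -0.001, 0.002]
contact_force: [0.1, -0.8, 0.2]
opening: 0.903
```

```bash
python3 -c "from h import *; st()"
```

```text
t 3.62 pos [ 0.4932 -0.0937  0.0799] yaw -139.2 tiltfix(deg) [0.04 0.27 0.  ] q6 -153.2 F [ 0.1 -0.8  0.2] T [-0.04 -0.01  0.02] op 0.903 q [-0.39  0.1   2.11  0.    0.92 -2.67]
```

>>> move_arm(linear=[[-0.0004,0.0022,0],[0,0,0]], twist=[[0,0.2,0],[0,0,0]])

```text
time: 3.78
eef_pos: [0.493, -0.0916, 0.0802]
tcp_rot: [-0.348, 0.937, -0.001, 0.0]
contact_force: [-0.1, -1.0, 0.3]
opening: 0.903
```

>>> move_arm(linear=[[0,0,0],[0,0,0],[0,0,0],[0,0,0],[0,0,0],[0,0,0]], twist=[[0,0,0],[0,0,0],[0,0,0],[0,0,0],[0,0,0],[0,0,0]], grip=0, force=40)

```text
time: 4.28
eef_pos: [0.4938, -0.0912, 0.083]
tcp_rot: [-0.348, 0.937, -0.001, 0.001]
contact_force: [-0.4, -0.1, -0.8]
opening: 0.421
```

```bash
python3 -c "from h import *; st()"
```

```text
t 4.28 pos [ 0.4938 -0.0912  0.083 ] yaw -139.2 tiltfix(deg) [0.05 0.18 0.  ] q6 -152.9 F [-0.4 -0.1 -0.8] T [ 0.03  0.04 -0.03] op 0.421 q [-0.39  0.1   2.11  0.    0.93 -2.67]
```

>>> move_arm(linear=[[0,0,0],[0,0,0]], twist=[[0,0,0],[0,0,0]])

```text
time: 4.45
eef_pos: [0.4938, -0.0912, 0.0829]
tcp_rot: [-0.349, 0.937, -0.001, 0.001]
contact_force: [-1.4, 0.8, 0.2]
opening: 0.419
```

```bash
python3 -c "from h import *; st()"
```

```text
t 4.45 pos [ 0.4938 -0.0912  0.0829] yaw -139.2 tiltfix(deg) [0.06 0.2  0.  ] q6 -152.9 F [-1.4  0.8  0.2] T [ 0.11  0.12 -0.02] op 0.419 q [-0.39  0.1   2.11  0.    0.93 -2.67]
```

>>> move_arm(linear=[[0,0,0],[0,0,0],[0,0,0]], twist=[[0,0,-3],[0,0,-3],[0,0,-3]])

```text
time: 4.7
eef_pos: [0.494, -0.0917, 0.0831]
tcp_rot: [-0.272, 0.962, -0.002, 0.001]
contact_force: [-1.1, 0.8, 2.0]
opening: 0.421
```

```bash
python3 -c "from h import *; st()"
```

```text
t 4.70 pos [ 0.494  -0.0917  0.0831] yaw -148.5 tiltfix(deg) [0.16 0.2  0.  ] q6 -143.5 F [-1.1  0.8  2. ] T [0.15 0.21 0.02] op 0.421 q [-0.39  0.1   2.11 -0.    0.93 -2.5 ]
```

>>> move_arm(linear=[[0,0,0.0002],[0,0,0.0002],[0,0,0.0002],[0,0,0.0002]], twist=[[0,0,-5],[0,0,-5],[0,0,-5],[0,0,-5]])

```text
time: 5.03
eef_pos: [0.4941, -0.0922, 0.0838]
tcp_rot: [-0.092, 0.996, -0.003, 0.001]
contact_force: [-1.1, 0.6, -0.8]
opening: 0.424
```

```bash
python3 -c "
from h import *; st(); c=cam('wrist'); cv2.imwrite('pics/w2.png',c['img'][120:420,100:460])"
```

```text
t 5.03 pos [ 0.4941 -0.0922  0.0838] yaw -169.4 tiltfix(deg) [0.29 0.15 0.  ] q6 -122.5 F [-1.1  0.6 -0.8] T [0.05 0.1  0.04] op 0.424 q [-0.38  0.1   2.11 -0.    0.93 -2.14]
```

View pics/w2.png

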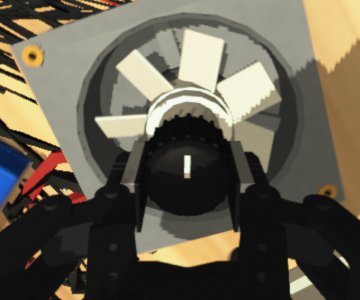

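The white mark is still in line with the jaws at (187,165) in the crop after a 30° turn. So the cap is turning with the gripper, with low torque and a force near 0 N, and it is climbing. I'll keep turning.

>>> move_arm(linear=[[0,0,0.0002],[0,0,0.0002],[0,0,0.0002],[0,0,0.0002],[0,0,0.0002],[0,0,0.0002]], twist=[[0,0,-6],[0,0,-6],[0,0,-6],[0,0,-6],[0,0,-6],[0,0,-6]])

```text
time: 5.58
eef_pos: [0.4939, -0.0929, 0.0845]
tcp_rot: [0.229, 0.973, -0.004, -0.0]
contact_force: [-1.4, -0.3, 0.8]
opening: 0.419
```

```bash
python3 -c "
from h import *; st()"
```

```text
t 5.58 pos [ 0.4939 -0.0929  0.0845] yaw 153.5 tiltfix(deg) [ 0.41 -0.11  0.  ] q6 -85.2 F [-1.4 -0.3  0.8] T [-0.08  0.17  0.02] op 0.419 q [-0.38  0.1   2.11 -0.01  0.94 -1.49]
```

>>> move_arm(linear=[[-0.0001,0.0002,0.0003],[-0.0001,0.0002,0.0003],[-0.0001,0.0002,0.0003],[-0.0001,0.0002,0.0003],[-0.0001,0.0002,0.0003],[-0.0001,0.0002,0.0003]], twist=[[0.07,0,-6],[0.07,0,-6],[0.07,0,-6],[0.07,0,-6],[0.07,0,-6],[0.07,0,-6]])

```text
time: 6.08
eef_pos: [0.4927, -0.0936, 0.0861]
tcp_rot: [0.527, 0.85, -0.002, -0.003]
contact_force: [-2.1, -0.9, 1.1]
opening: 0.421
```

```bash
python3 -c "
from h import *; st()"
```

```text
t 6.08 pos [ 0.4927 -0.0936  0.0861] yaw 116.5 tiltfix(deg) [ 0.04 -0.39  0.  ] q6 -48.6 F [-2.1 -0.9  1.1] T [-0.07  0.22  0.04] op 0.421 q [-0.39  0.1   2.11 -0.    0.95 -0.85]
```

>>> move_arm(linear=[[0,0.0002,0.0002],[0,0.0002,0.0002],[0,0.0002,0.0002],[0,0.0002,0.0002],[0,0.0002,0.0002],[0,0.0002,0.0002]], twist=[[0,-0.07,-6],[0,-0.07,-6],[0,-0.07,-6],[0,-0.07,-6],[0,-0.07,-6],[0,-0.07,-6]])

```text
time: 6.58
eef_pos: [0.4911, -0.0935, 0.0877]
tcp_rot: [0.769, 0.639, -0.001, -0.002]
contact_force: [-1.9, -0.8, 1.3]
opening: 0.421
```

```bash
python3 -c "
from h import *; st()"
```

```text
t 6.58 pos [ 0.4911 -0.0935  0.0877] yaw 79.4 tiltfix(deg) [-0.08 -0.26 -0.  ] q6 -11.8 F [-1.9 -0.8  1.3] T [0.09 0.27 0.01] op 0.421 q [-0.39  0.09  2.11 -0.    0.95 -0.21]
```

>>> move_arm(linear=[[0.0002,0.0002,0.0002],[0.0002,0.0002,0.0002],[0.0002,0.0002,0.0002],[0.0002,0.0002,0.0002],[0.0002,0.0002,0.0002],[0.0002,0.0002,0.0002]], twist=[[0,-0.04,-6],[0,-0.04,-6],[0,-0.04,-6],[0,-0.04,-6],[0,-0.04,-6],[0,-0.04,-6]])

```text
time: 7.08
eef_pos: [0.4914, -0.0921, 0.0894]
tcp_rot: [0.933, 0.361, 0.0, -0.003]
contact_force: [0.1, 1.5, 0.6]
opening: 0.42
```

```bash
python3 -c "
from h import *; st()"
```

```text
t 7.08 pos [ 0.4914 -0.0921  0.0894] yaw 42.3 tiltfix(deg) [-0.29 -0.1  -0.  ] q6 25.2 F [0.1 1.5 0.6] T [0.12 0.09 0.01] op 0.420 q [-0.39  0.08  2.11  0.    0.95  0.44]
```

>>> move_arm(linear=[[0,0,0.0002],[0,0,0.0002],[0,0,0.0002],[0,0,0.0002],[0,0,0.0002],[0,0,0.0002]], twist=[[-0.04,-0.02,-6],[-0.04,-0.02,-6],[-0.04,-0.02,-6],[-0.04,-0.02,-6],[-0.04,-0.02,-6],[-0.04,-0.02,-6]])

```text
time: 7.58
eef_pos: [0.4914, -0.0917, 0.0909]
tcp_rot: [0.999, 0.045, 0.001, -0.001]
contact_force: [-1.1, 0.6, 1.3]
opening: 0.424
```

```bash
python3 -c "
from h import *; st()"
```

```text
t 7.58 pos [ 0.4914 -0.0917  0.0909] yaw 5.1 tiltfix(deg) [-0.1   0.12  0.  ] q6 62.5 F [-1.1  0.6  1.3] T [ 0.1   0.17 -0.02] op 0.424 q [-0.39  0.08  2.11  0.    0.95  1.09]
```

>>> move_arm(linear=[[0,0,0.0002],[0,0,0.0002],[0,0,0.0002],[0,0,0.0002],[0,0,0.0002],[0,0,0.0002]], twist=[[0,0,-6],[0,0,-6],[0,0,-6],[0,0,-6],[0,0,-6],[0,0,-6]])

```text
time: 8.08
eef_pos: [0.4912, -0.0913, 0.0925]
tcp_rot: [0.961, -0.276, 0.001, -0.001]
contact_force: [-1.2, 0.6, 0.9]
opening: 0.418
```

```bash
python3 -c "
from h import *; st()"
```

```text
t 8.08 pos [ 0.4912 -0.0913  0.0925] yaw -32.0 tiltfix(deg) [-0.08  0.11  0.  ] q6 99.7 F [-1.2  0.6  0.9] T [0.15 0.15 0.  ] op 0.418 q [-0.39  0.08  2.11  0.    0.95  1.74]
```

>>> move_arm(linear=[[0,0,0.0002],[0,0,0.0002],[0,0,0.0002],[0,0,0.0002],[0,0,0.0002],[0,0,0]], twist=[[0,0,-6],[0,0,-6],[0,0,-6],[0,0,-6],[0,0,-6],[0,0,0]])

```text
time: 8.58
eef_pos: [0.4907, -0.0914, 0.0937]
tcp_rot: [0.853, -0.522, 0.0, -0.0]
contact_force: [-0.5, 1.3, 0.0]
opening: 0.422
```

```bash
python3 -c "
from h import *; st()"
```

```text
t 8.58 pos [ 0.4907 -0.0914  0.0937] yaw -62.9 tiltfix(deg) [-0.01  0.03  0.  ] q6 130.7 F [-0.5  1.3  0. ] T [ 0.17  0.14 -0.04] op 0.422 q [-0.39  0.07  2.11  0.    0.96  2.28]
```

>>> move_arm(linear=[[0,0,0.001],[0,0,0.001]], twist=[[0,0,0],[0,0,0]])

```text
time: 8.75
eef_pos: [0.4908, -0.0915, 0.0954]
tcp_rot: [0.855, -0.519, 0.0, -0.0]
contact_force: [0.6, 0.7, -1.5]
opening: 0.421
```

```bash
python3 -c "
from h import *; st()"
```

```text
t 8.75 pos [ 0.4908 -0.0915  0.0954] yaw -62.6 tiltfix(deg) [-0.01  0.04  0.  ] q6 130.3 F [ 0.6  0.7 -1.5] T [0.   0.05 0.04] op 0.421 q [-0.39  0.07  2.11  0.    0.96  2.27]
```

>>> move_arm(linear=[[0,0,0.001],[0,0,0.001],[0,0,0.0015]], twist=[[0,0,0],[0,0,0],[0,0,0]])

```text
time: 9.0
eef_pos: [0.4912, -0.0919, 0.0992]
tcp_rot: [0.856, -0.517, 0.001, -0.0]
contact_force: [-0.5, -1.0, -0.2]
opening: 0.418
```

```bash
python3 -c "
from h import *; st()"
```

```text
t 9.00 pos [ 0.4912 -0.0919  0.0992] yaw -62.3 tiltfix(deg) [0.04 0.12 0.  ] q6 130.0 F [-0.5 -1.  -0.2] T [-0.    0.03  0.  ] op 0.418 q [-0.39  0.07  2.11  0.    0.97  2.27]
```

>>> move_arm(linear=[[0,0,0.012],[0,0,0.02],[0,0,0.02],[0,0,0.01],[0,0,0],[0,0,0],[0,0,0],[0,0,0],[0,0,0],[0,0,0],[0,0,0],[0.003,-0.008,0],[0.003,-0.008,0],[0.003,-0.008,0],[0.003,-0.008,0],[0.003,-0.008,0],[0.003,-0.008,0],[0.003,-0.008,0],[0.003,-0.008,0],[0.003,-0.008,0]], twist=[[0,0,0],[0,0,3],[0,0,6],[0,0,7],[0,0,7],[0,0,7],[0,0,7],[0,0,7],[0,0,7],[0,0,7],[0,0,7],[0,0,7],[0,0,7],[0,0,7],[0,0,7],[0,0,7],[0,0,7],[0,0,7],[0,0,7],[0,0,7]])

```text
time: 10.67
eef_pos: [0.5236, -0.1676, 0.1875]
tcp_rot: [0.824, 0.566, 0.012, -0.0]
contact_force: [0.2, -0.0, -0.3]
opening: 0.419
```

```bash
python3 -c "
from h import *; st();import pickle
c=cam('top'); cv2.imwrite('pics/t2.png',c['img']); pickle.dump(c,open('t2.pkl','wb'))"
```

```text
t 10.67 pos [ 0.5236 -0.1676  0.1875] yaw 69.0 tiltfix(deg) [-0.79  1.07  0.  ] q6 -8.4 F [ 0.2 -0.  -0.3] T [ 0.01 -0.03 -0.05] op 0.419 q [-0.5   0.05  1.94  0.02  1.14 -0.15]
```

View pics/t2.png

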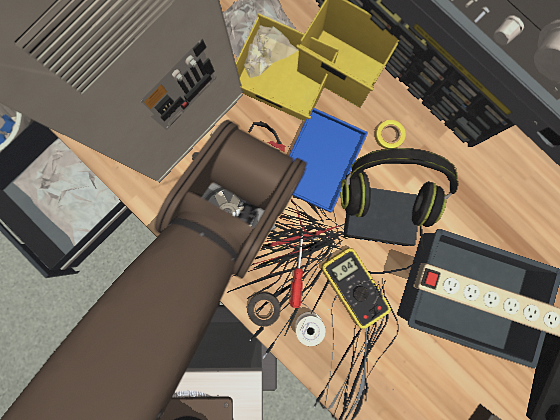

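Run:
```python
from h import *
import pickle
for n in['top','scene']:
    c=pickle.load(open('t2.pkl','rb')) if n=='top' else cam('scene')
    if n=='scene': cv2.imwrite('pics/s2.png',c['img'])
    A=cloud(c).reshape(-1,3);p=np.array([.5236,-.1676]);
    # plane dir
    e=np.array([np.cos(-.5),np.sin(-.5)]);f=np.array([-e[1],e[0]])
    rel=A[:,:2]-p;a=rel@e;b=rel@f
    for lo,hi in[(.16,.2),(.2,.25),(.25,.3),(.3,.35),(.35,.4),(.4,.45),(.45,.5),(.5,.6)]:
        m=(A[:,2]>lo)&(A[:,2]<hi)&(abs(a)<.14)&(abs(b)<.11)
        if m.sum()>5:print(n,lo,m.sum(),np.percentile(a[m],[1,99]).round(3),np.percentile(b[m],[1,99]).round(3))
```

```text
top 0.2 34 [-0.051 -0.029] [-0.02   0.004]
top 0.25 225 [-0.061 -0.035] [-0.022  0.003]
top 0.3 29 [-0.038 -0.034] [-0.02   0.004]
top 0.35 41 [-0.038 -0.035] [-0.018  0.009]
top 0.4 893 [-0.075  0.037] [-0.063  0.042]
top 0.45 7913 [-0.115  0.029] [-0.061  0.048]
top 0.5 6295 [-0.139 -0.067] [-0.057  0.047]
scene 0.16 246 [-0.033  0.022] [-0.013  0.019]
scene 0.2 734 [-0.058  0.047] [-0.021  0.016]
scene 0.25 1050 [-0.068  0.058] [-0.023  0.017]
scene 0.3 987 [-0.041  0.003] [-0.034  0.033]
scene 0.35 1203 [-0.039  0.006] [-0.056  0.049]
scene 0.4 2651 [-0.137  0.024] [-0.058  0.052]
scene 0.45 1200 [-0.139  0.013] [-0.056  0.051]
```

View pics/s2.png

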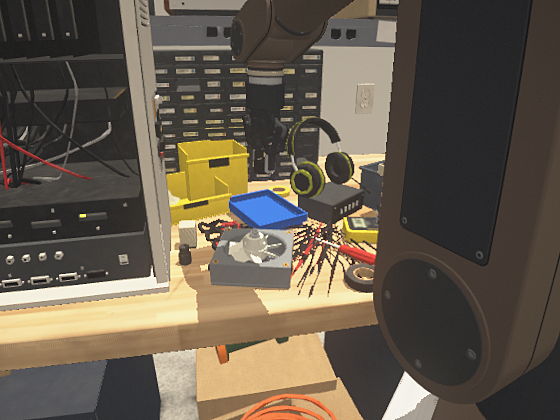

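Run:
```python
from h import *
import pickle
tc=np.array([.612,-.2965]);ex=np.array([.9048,-.4258]);ey=np.array([.4258,.9048])
P=[]
for n in['t2','scene0','top0']:
    c=pickle.load(open(n+'.pkl','rb'));P.append(cloud(c).reshape(-1,3))
for n,A in zip(['t2','scene0','top0'],P):
    rel=A[:,:2]-tc;tx=rel@ex;ty=rel@ey
    for X in np.arange(-.1,.07,.01):
        out=[]
        for lo,hi in[(.08,.14),(.14,.17),(.17,.19),(.19,.21),(.21,.23),(.23,.26)]:
            m=(tx>X)&(tx<X+.01)&(A[:,2]>lo)&(A[:,2]<hi)&(ty>-.2)&(ty<.05)
            if n=='t2': m&=ty<-.02
            out.append('%6.3f'%np.sort(ty[m])[-2] if m.sum()>3 else '   -- ')
        if n!='t2' or 1: print(n,'%5.2f'%X,out)
c=pickle.load(open('top0.pkl','rb'));cv2.imwrite('pics/hp.png',cv2.resize(c['img'][100:260,270:470],None,fx=4,fy=3.7,interpolation=cv2.INTER_CUBIC))
```

```text
t2 -0.10 ['-0.088', '   -- ', '   -- ', '   -- ', '   -- ', '   -- ']
t2 -0.09 ['-0.075', '   -- ', '   -- ', '   -- ', '   -- ', '   -- ']
t2 -0.08 ['-0.071', '-0.086', '   -- ', '   -- ', '   -- ', '   -- ']
t2 -0.07 ['-0.067', '-0.078', '   -- ', '   -- ', '   -- ', '   -- ']
t2 -0.06 ['-0.061', '-0.074', '   -- ', '   -- ', '   -- ', '   -- ']
t2 -0.05 ['-0.056', '-0.060', '   -- ', '   -- ', '   -- ', '   -- ']
t2 -0.04 ['-0.054', '-0.056', '-0.059', '   -- ', '   -- ', '   -- ']
t2 -0.03 ['-0.058', '-0.057', '-0.057', '-0.062', '   -- ', '   -- ']
t2 -0.02 ['-0.076', '-0.054', '-0.054', '-0.061', '-0.071', '   -- ']
t2 -0.01 ['-0.081', '   -- ', '-0.057', '-0.059', '-0.071', '-0.097']
t2 -0.00 ['   -- ', '   -- ', '   -- ', '-0.064', '-0.070', '-0.095']
t2  0.01 ['   -- ', '   -- ', '   -- ', '   -- ', '-0.075', '-0.098']
t2  0.02 ['   -- ', '   -- ', '   -- ', '   -- ', '-0.090', '-0.104']
t2  0.03 ['   -- ', '   -- ', '   -- ', '   -- ', '-0.186', '-0.114']
t2  0.04 ['   -- ', '   -- ', '   -- ', '   -- ', '-0.172', '-0.142']
t2  0.05 ['   -- ', '   -- ', '   -- ', '   -- ', 
[... 1871 characters left out ...]
', '-0.057', '-0.057', '-0.061', '   -- ', '   -- ']
top0 -0.02 ['-0.076', '-0.054', '-0.054', '-0.060', '-0.071', '   -- ']
top0 -0.01 ['-0.083', '   -- ', '-0.056', '-0.059', '-0.071', '-0.095']
top0 -0.00 ['   -- ', '   -- ', '   -- ', '-0.064', '-0.072', '-0.094']
top0  0.01 ['   -- ', '   -- ', '   -- ', '   -- ', '-0.076', '-0.099']
top0  0.02 ['   -- ', '   -- ', '   -- ', '   -- ', '-0.088', '-0.104']
top0  0.03 ['   -- ', '   -- ', '   -- ', '   -- ', '-0.188', '-0.114']
top0  0.04 ['   -- ', '   -- ', '   -- ', '   -- ', '-0.176', '-0.140']
top0  0.05 ['   -- ', '   -- ', '   -- ', '   -- ', '-0.187', '   -- ']
top0  0.06 ['   -- ', '   -- ', '   -- ', '   -- ', '   -- ', '   -- ']
```

View pics/hp.png

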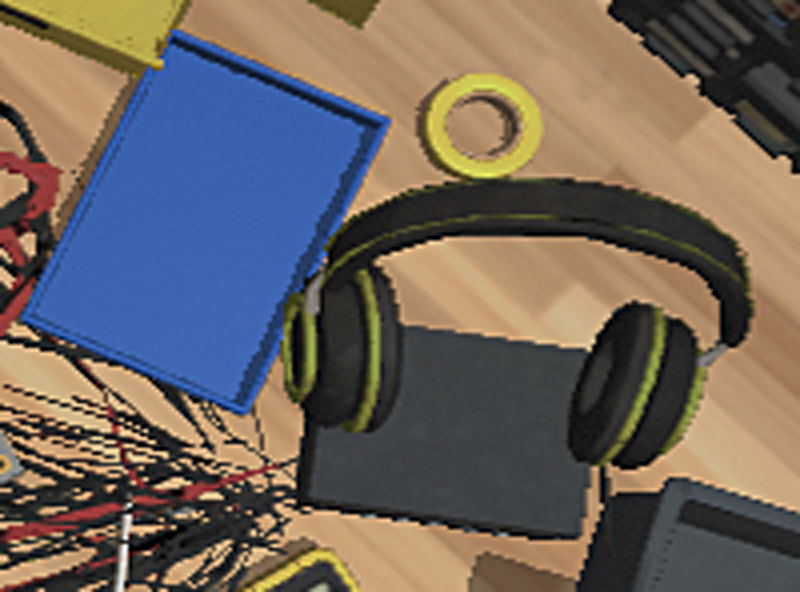

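>>> move_arm(linear=[[0.007,-0.01,0],[0.007,-0.01,0],[0.007,-0.01,-0.01],[0.007,-0.01,-0.012],[0.007,-0.01,-0.012],[0.007,-0.01,-0.012],[0.007,-0.01,-0.012],[0.007,-0.01,-0.012],[0,0,-0.01],[0,0,0]], twist=[[-0.2,0.25,-1],[-0.2,0.25,-1],[-0.2,0.25,-1],[-0.2,0.25,-1],[0,0,0],[0,0,0],[0,0,0],[0,0,0],[0,0,0],[0,0,0]])

```text
time: 11.6
eef_pos: [0.5846, -0.2506, 0.1102]
tcp_rot: [0.854, 0.52, 0.002, 0.004]
contact_force: [-0.8, 0.1, -0.3]
opening: 0.422
```

```bash
python3 -c "
from h import *; st()"
```

```text
t 11.60 pos [ 0.5846 -0.2506  0.1102] yaw 62.7 tiltfix(deg) [0.28 0.39 0.  ] q6 -5.0 F [-0.8  0.1 -0.3] T [0.04 0.02 0.05] op 0.422 q [-0.56  0.33  1.77 -0.    1.03 -0.09]
```

>>> move_arm(linear=[[-0.0025,0.0013,0],[-0.0025,0.0013,-0.01],[0,0,-0.015],[0,0,-0.015],[0,0,-0.015],[0,0,-0.01],[0,0,-0.003],[0,0,0],[0,0,0]], twist=[[0.14,0.2,1],[0.14,0.2,1],[0,0,0],[0,0,0],[0,0,0],[0,0,0],[0,0,0],[0,0,0],[0,0,0]])

```text
time: 12.35
eef_pos: [0.5784, -0.2436, 0.0429]
tcp_rot: [0.843, 0.538, 0.001, 0.001]
contact_force: [0.8, -0.3, 0.2]
opening: 0.419
```

```bash
python3 -c "
from h import *; st(); c=cam('wrist'); cv2.imwrite('pics/w3.png',c['img'])"
```

```text
t 12.35 pos [ 0.5784 -0.2436  0.0429] yaw 65.1 tiltfix(deg) [0.04 0.12 0.  ] q6 -7.2 F [ 0.8 -0.3  0.2] T [ 0.04 -0.01 -0.09] op 0.419 q [-0.56  0.41  1.81  0.    0.92 -0.13]
```

View pics/w3.png

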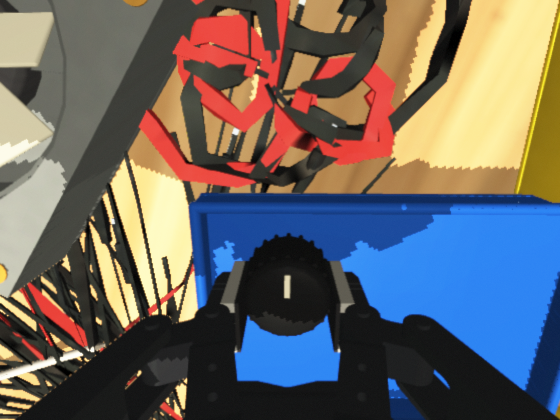

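>>> move_arm(linear=[[0.001,-0.0037,0],[0.001,-0.0038,-0.003],[0,0,-0.004],[0,0,-0.002],[0,0,0]], twist=[[0,0,0],[0,0,0],[0,0,0],[0,0,0],[0,0,0]])

```text
time: 12.82
eef_pos: [0.5831, -0.2537, 0.0373]
tcp_rot: [0.843, 0.538, 0.002, 0.004]
contact_force: [0.5, 0.8, -1.4]
opening: 0.421
```

```bash
python3 -c "
from h import *; st()"
```

```text
t 12.82 pos [ 0.5831 -0.2537  0.0373] yaw 65.1 tiltfix(deg) [0.28 0.49 0.  ] q6 -7.8 F [ 0.5  0.8 -1.4] T [ 0.01 -0.06 -0.01] op 0.421 q [-0.57  0.43  1.8   0.    0.91 -0.14]
```

>>> move_arm(linear=[[-0.004,0.002,-0.001],[0,0,-0.002],[0,0,-0.002],[0,0,-0.001],[0,0,0]], twist=[[0.2,0.4,0],[0,0,0],[0,0,0],[0,0,0],[0,0,0]])

```text
time: 13.23
eef_pos: [0.5784, -0.2514, 0.0304]
tcp_rot: [0.843, 0.538, -0.0, 0.0]
contact_force: [-0.5, 0.5, -0.5]
opening: 0.421
```

```bash
python3 -c "
from h import *; st()"
```

```text
t 13.23 pos [ 0.5784 -0.2514  0.0304] yaw 65.1 tiltfix(deg) [0.03 0.01 0.  ] q6 -7.8 F [-0.5  0.5 -0.5] T [ 0.04 -0.01 -0.04] op 0.421 q [-0.57  0.43  1.81 -0.    0.9  -0.14]
```

>>> move_arm(linear=[[0,0,-0.001],[0,0,-0.001],[0,0,0]], twist=[[0,0,0],[0,0,0],[0,0,0]])

```text
time: 13.48
eef_pos: [0.5787, -0.2515, 0.0302]
tcp_rot: [0.843, 0.538, -0.0, 0.0]
contact_force: [-0.2, 0.1, -0.2]
opening: 0.422
```

```bash
python3 -c "
from h import *; st()"
```

```text
t 13.48 pos [ 0.5787 -0.2515  0.0302] yaw 65.1 tiltfix(deg) [ 0.02 -0.03  0.  ] q6 -7.8 F [-0.2  0.1 -0.2] T [ 0.08 -0.01  0.01] op 0.422 q [-0.57  0.43  1.8  -0.    0.9  -0.14]
```

>>> move_arm(linear=[[0,0,-0.002],[0,0,-0.002]], twist=[[0,0,0],[0,0,0]])

```text
time: 13.65
eef_pos: [0.5792, -0.2518, 0.0297]
tcp_rot: [0.843, 0.538, -0.001, -0.001]
contact_force: [-5.2, 3.8, 14.0]
opening: 0.421
```

```bash
python3 -c "
from h import *; st()"
```

```text
t 13.65 pos [ 0.5792 -0.2518  0.0297] yaw 65.1 tiltfix(deg) [-0.   -0.12 -0.  ] q6 -7.8 F [-5.2  3.8 14. ] T [0.67 1.24 0.01] op 0.421 q [-0.57  0.44  1.8  -0.    0.9  -0.14]
```

Contact with the floor at 14 N. I'll relax, then open a little to release.

>>> move_arm(linear=[[0,0,0.0003],[0,0,0]], twist=[[0,0,0],[0,0,0]])

```text
time: 13.82
eef_pos: [0.5798, -0.2521, 0.031]
tcp_rot: [0.843, 0.538, -0.001, 0.0]
contact_force: [0.5, -0.1, -1.2]
opening: 0.421
```

>>> move_arm(linear=[[0,0,0],[0,0,0],[0,0,0]], twist=[[0,0,0],[0,0,0],[0,0,0]], grip=0.52)

```text
time: 14.07
eef_pos: [0.5799, -0.2521, 0.0303]
tcp_rot: [0.843, 0.538, -0.0, 0.0]
contact_force: [0.2, -0.6, -0.5]
opening: 0.52
```

```bash
python3 -c "
from h import *; st()"
```

```text
t 14.07 pos [ 0.5799 -0.2521  0.0303] yaw 65.2 tiltfix(deg) [ 0.06 -0.    0.  ] q6 -7.8 F [ 0.2 -0.6 -0.5] T [ 0.01 -0.02  0.  ] op 0.520 q [-0.57  0.44  1.8  -0.    0.9  -0.14]
```

>>> move_arm(linear=[[0,0,0.006],[0,0,0.012],[0,0,0.02],[0,0,0.025],[0,0,0.025],[0,0,0.015],[-0.005,0.009,0],[-0.009,0.016,0],[-0.009,0.016,0],[-0.009,0.016,0],[-0.009,0.016,0],[-0.009,0.016,0],[-0.009,0.016,0],[-0.009,0.016,0],[-0.009,0.016,0],[-0.005,0.01,0],[0,0,0]], twist=[[0,0,0],[0,0,0],[0,0,0],[0,0,0],[0,0,0],[0,0,0],[0,0,0],[0,0,0],[0,0,0],[0,0,0],[0,0,0],[0,0,0],[0,0,0],[0,0,0],[0,0,0],[0,0,0],[0,0,0]])

```text
time: 15.48
eef_pos: [0.4866, -0.0928, 0.139]
tcp_rot: [0.843, 0.538, -0.001, -0.001]
contact_force: [-0.1, 0.7, 0.6]
opening: 0.521
```

Run:
```python
from h import *
st(); c=cam('wrist'); cv2.imwrite('pics/w4.png',c['img'])
c2=cam('top'); cv2.imwrite('pics/t4.png',c2['img'])
A=cloud(c).reshape(-1,3);d=np.hypot(A[:,0]-.4925,A[:,1]+.0915)
Q=A[(d<.035)&(abs(A[:,2]-.070)<.004)];print(len(Q),cv2.minEnclosingCircle(Q[:,:2].astype(np.float32)),np.median(Q[:,2]))
Q=A[(d<.035)&(abs(A[:,2]-.086)<.004)];print(len(Q),cv2.minEnclosingCircle(Q[:,:2].astype(np.float32)),np.median(Q[:,2]))
A=cloud(c2).reshape(-1,3);d=np.hypot(A[:,0]-.579,A[:,1]+.2518)
Q=A[(d<.035)&(A[:,2]>.038)];print('cap',len(Q),Q.max(0),cv2.minEnclosingCircle(Q[:,:2].astype(np.float32)) if len(Q) else 0)
```

```text
t 15.48 pos [ 0.4866 -0.0928  0.139 ] yaw 65.1 tiltfix(deg) [-0.09 -0.16 -0.  ] q6 2.4 F [-0.1  0.7  0.6] T [0.04 0.04 0.05] op 0.521 q [-0.39 -0.    2.09  0.    1.05  0.04]
1235 ((0.49253183603286743, -0.09102074056863785), 0.017461245879530907) 0.07272015089364715
432 ((0.4921225905418396, -0.09082350134849548), 0.008755594491958618) 0.08564406803533631
cap 248 [ 0.60209663 -0.23154188  0.05241069] ((0.5821011662483215, -0.25063440203666687), 0.020395128056406975)
```

View pics/w4.png

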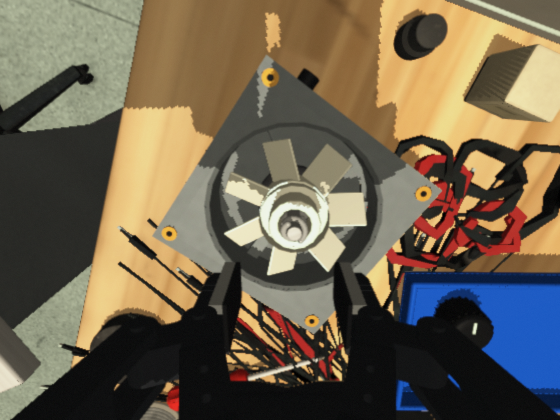

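View pics/t4.png

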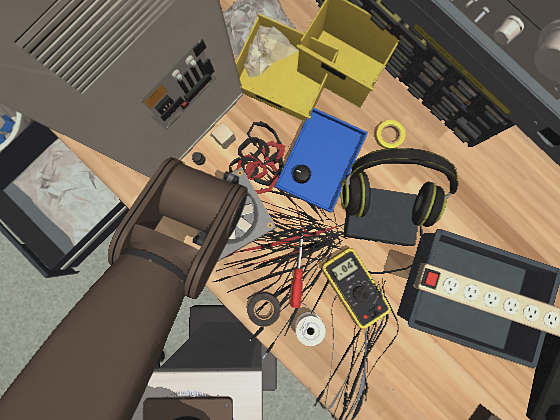

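The cap stands upright in the tray at about (302,173) px in the top view. The collar and shaft are centred at about (0.4924, -0.0912). Now I'll descend over the collar.

>>> move_arm(linear=[[0.003,0.0008,0],[0.003,0.0008,0],[0,0,0],[0,0,-0.01],[0,0,-0.01],[0,0,0]], twist=[[0,0,0],[0,0,0],[0,0,0],[0,0,0],[0,0,0],[0,0,0]], grip=0.8)

```text
time: 16.08
eef_pos: [0.4974, -0.0965, 0.1187]
tcp_rot: [0.844, 0.536, 0.0, 0.001]
contact_force: [-1.2, 0.4, -1.2]
opening: 0.799
```

```bash
python3 -c "
from h import *; st()"
```

```text
t 16.08 pos [ 0.4974 -0.0965  0.1187] yaw 64.8 tiltfix(deg) [0.11 0.13 0.  ] q6 2.8 F [-1.2  0.4 -1.2] T [ 0.02 -0.01 -0.01] op 0.799 q [-0.39  0.05  2.08 -0.    1.01  0.05]
```

>>> move_arm(linear=[[-0.0025,0.0027,0],[-0.0025,0.0027,-0.008],[0,0,-0.012],[0,0,-0.012],[0,0,-0.008],[0,0,0],[0,0,0]], twist=[[0,0,0],[0,0,0],[0,0,0],[0,0,0],[0,0,0],[0,0,0],[0,0,0]])

```text
time: 16.67
eef_pos: [0.4897, -0.0897, 0.0734]
tcp_rot: [0.844, 0.536, -0.001, -0.0]
contact_force: [1.2, 0.0, -0.3]
opening: 0.801
```

```bash
python3 -c "
from h import *; st()"
```

```text
t 16.67 pos [ 0.4897 -0.0897  0.0734] yaw 64.8 tiltfix(deg) [ 0.01 -0.1   0.  ] q6 3.2 F [ 1.2  0.  -0.3] T [-0.04 -0.02 -0.04] op 0.801 q [-0.38  0.11  2.12 -0.    0.92  0.06]
```

>>> move_arm(linear=[[0.002,-0.001,-0.004],[0,0,-0.005],[0,0,-0.002],[0,0,0],[0,0,0]], twist=[[0,0,0],[0,0,0],[0,0,0],[0,0,0],[0,0,0]])

```text
time: 17.08
eef_pos: [0.493, -0.0911, 0.0628]
tcp_rot: [0.844, 0.536, 0.0, 0.001]
contact_force: [-0.3, -0.3, -0.3]
opening: 0.802
```

```bash
python3 -c "
from h import *; st()"
```

```text
t 17.08 pos [ 0.493  -0.0911  0.0628] yaw 64.8 tiltfix(deg) [0.07 0.05 0.  ] q6 3.2 F [-0.3 -0.3 -0.3] T [-0.02  0.03  0.04] op 0.802 q [-0.38  0.13  2.12 -0.    0.89  0.06]
```

>>> move_arm(linear=[[0,0,-0.003],[0,0,0],[0,0,0],[0,0,0],[0,0,0],[0,0,0],[0,0,0]], twist=[[0,0,0],[0,0,0],[0,0,0],[0,0,0],[0,0,0],[0,0,0],[0,0,0]], grip=0, force=60)

```text
time: 17.67
eef_pos: [0.4936, -0.0913, 0.061]
tcp_rot: [0.844, 0.536, 0.0, 0.001]
contact_force: [-0.5, 0.3, 0.3]
opening: 0.382
```

```bash
python3 -c "
from h import *; st()"
```

```text
t 17.67 pos [ 0.4936 -0.0913  0.061 ] yaw 64.8 tiltfix(deg) [0.11 0.12 0.  ] q6 3.2 F [-0.5  0.3  0.3] T [-0.    0.08  0.06] op 0.382 q [-0.38  0.14  2.12 -0.    0.89  0.06]
```

>>> move_arm(linear=[[0,0,0.003],[0,0,0.005],[0,0,0.006],[0,0,0.008]], twist=[[0,0,0],[0,0,0],[0,0,0],[0,0,0]])

```text
time: 18.0
eef_pos: [0.4915, -0.0905, 0.0818]
tcp_rot: [0.844, 0.536, -0.001, -0.001]
contact_force: [-0.2, -0.1, -1.0]
opening: 0.382
```

```bash
python3 -c "
from h import *; st()"
```

```text
t 18.00 pos [ 0.4915 -0.0905  0.0818] yaw 64.8 tiltfix(deg) [-0.01 -0.16 -0.  ] q6 3.2 F [-0.2 -0.1 -1. ] T [-0.01 -0.01 -0.05] op 0.382 q [-0.38  0.1   2.11 -0.    0.93  0.06]
```

>>> move_arm(linear=[[0.0008,-0.0005,0.01],[0.0006,-0.0003,0.012],[0.0006,-0.0003,0.012],[0.0006,-0.0003,0.012],[0.0006,-0.0003,0.012],[0,0,0.008],[0,0,0]], twist=[[0,0,0],[0,0,0],[0,0,0],[0,0,0],[0,0,0],[0,0,0],[0,0,0]])

```text
time: 18.58
eef_pos: [0.4965, -0.0929, 0.1586]
tcp_rot: [0.844, 0.536, 0.001, 0.002]
contact_force: [0.4, -1.1, -0.7]
opening: 0.386
```

```bash
python3 -c "
from h import *; st(); c=cam('scene');cv2.imwrite('pics/s5.png',c['img'])
tc=np.array([.612,-.2965]);ex=np.array([.9048,-.4258]);ey=np.array([.4258,.9048]);print(tc+.036*ex+.004*ey)"
```

```text
t 18.58 pos [ 0.4965 -0.0929  0.1586] yaw 64.8 tiltfix(deg) [0.15 0.26 0.  ] q6 3.1 F [ 0.4 -1.1 -0.7] T [ 0.   -0.07 -0.01] op 0.386 q [-0.39 -0.01  2.06 -0.    1.08  0.05]
[ 0.646276  -0.3082096]
```

View pics/s5.png

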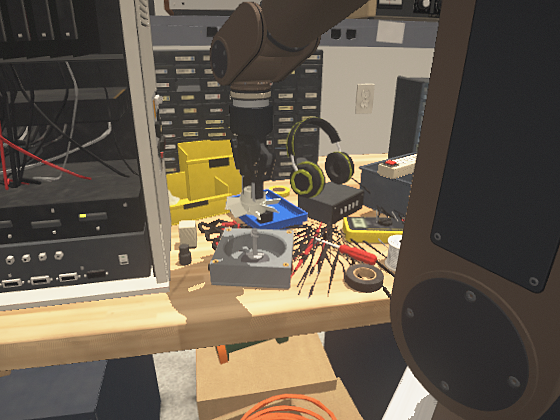

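Run:
```python
from h import *
import pickle
c=pickle.load(open('t2.pkl','rb'));c3=pickle.load(open('top0.pkl','rb'));c2=pickle.load(open('scene0.pkl','rb'))
tc=np.array([.612,-.2965]);ex=np.array([.9048,-.4258]);ey=np.array([.4258,.9048])
for n,cc in(('top',c3),('scene',c2)):
    A=cloud(cc).reshape(-1,3);rel=A[:,:2]-tc;tx=rel@ex;ty=rel@ey
    r=np.hypot(tx-.036,ty-.004)
    for lo,hi in[(.12,.2),(.2,.3),(.3,.38),(.38,.44),(.44,.5),(.5,.56),(.56,.62)]:
        m=(A[:,2]>lo)&(A[:,2]<hi)&(A[:,0]>.4)&(tx>.02)
        if m.sum():
            i=np.argsort(r[m])[3]; print(n,lo,hi,m.sum(),r[m][i].round(3),tx[m][i].round(3),ty[m][i].round(3),A[m][i].round(3))
```

```text
top 0.12 0.2 5562 0.117 0.152 -0.013 [ 0.744 -0.373  0.131]
top 0.2 0.3 1586 0.096 0.021 -0.091 [ 0.592 -0.388  0.223]
top 0.3 0.38 881 0.226 0.069 0.228 [ 0.771 -0.12   0.377]
top 0.38 0.44 3040 0.091 0.119 -0.034 [ 0.705 -0.378  0.428]
top 0.44 0.5 6692 0.09 0.117 -0.035 [ 0.703 -0.378  0.474]
top 0.5 0.56 4063 0.086 0.102 -0.051 [ 0.682 -0.386  0.519]
top 0.56 0.62 1440 0.124 0.098 -0.104 [ 0.656 -0.432  0.563]
scene 0.12 0.2 7064 0.113 0.146 -0.021 [ 0.735 -0.378  0.121]
scene 0.2 0.3 9869 0.117 0.025 -0.112 [ 0.587 -0.409  0.229]
scene 0.3 0.38 8637 0.22 0.23 -0.101 [ 0.777 -0.486  0.324]
scene 0.38 0.44 6148 0.087 0.116 -0.031 [ 0.704 -0.373  0.434]
scene 0.44 0.5 6400 0.087 0.111 -0.04 [ 0.696 -0.38   0.475]
scene 0.5 0.56 2252 0.091 0.123 -0.02 [ 0.715 -0.367  0.51 ]
```

>>> move_arm(linear=[[0.006,-0.009,0],[0.0115,-0.0165,0],[0.0115,-0.0165,0],[0.0115,-0.0165,0],[0.0115,-0.0165,0],[0.0115,-0.0165,-0.003],[0.0115,-0.0165,-0.005],[0.0115,-0.0165,-0.005],[0.0115,-0.0165,-0.005],[0.0115,-0.0165,-0.005],[0.0115,-0.0165,-0.005],[0.0115,-0.0165,-0.005],[0.0115,-0.0165,0],[0.006,-0.009,0],[0,0,0],[0,0,0]], twist=[[0,0,0],[0.1,0.1,0],[0,0,0],[0,0,0],[0,0,0],[0,0,0],[0,0,0],[0,0,0],[0,0,0],[0,0,0],[0,0,0],[0,0,0],[0,0,0],[0,0,0],[0,0,0],[0,0,0]])

```text
time: 19.97
eef_pos: [0.6468, -0.326, 0.1003]
tcp_rot: [0.845, 0.535, -0.006, -0.01]
contact_force: [-0.1, 0.5, -1.2]
opening: 0.388
```

```bash
python3 -c "
from h import *; st()"
```

```text
t 19.97 pos [ 0.6468 -0.326   0.1003] yaw 64.7 tiltfix(deg) [-0.64 -1.22 -0.  ] q6 -9.4 F [-0.1  0.5 -1.2] T [ 0.05 -0.02 -0.06] op 0.388 q [-0.61  0.53  1.52 -0.    1.12 -0.16]
```

>>> move_arm(linear=[[0,0.006,0],[0,0.007,0],[0,0.004,0],[0,0,0],[0,0,0]], twist=[[-0.3,-0.5,0],[-0.3,-0.5,0],[0,0,0],[0,0,0],[0,0,0]])

```text
time: 20.38
eef_pos: [0.6443, -0.3039, 0.0976]
tcp_rot: [0.844, 0.536, -0.002, -0.003]
contact_force: [-1.2, -0.3, -0.6]
opening: 0.379
```

Run:
```python
from h import *
st();c=cam('wrist');cv2.imwrite('pics/w6.png',c['img'])
```

```text
t 20.38 pos [ 0.6443 -0.3039  0.0976] yaw 64.8 tiltfix(deg) [-0.2  -0.39 -0.  ] q6 -8.2 F [-1.2 -0.3 -0.6] T [ 0.    0.04 -0.09] op 0.379 q [-0.58  0.5   1.56 -0.    1.08 -0.14]
```

View pics/w6.png

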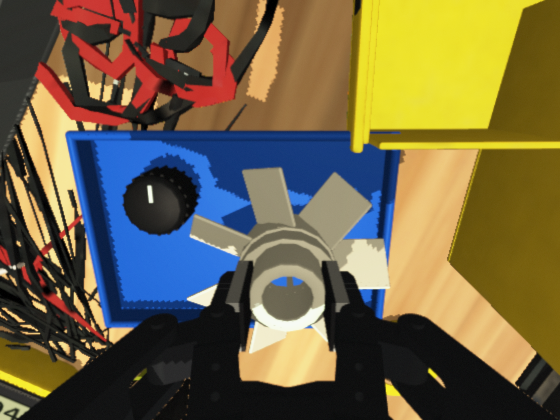

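Run:
```python
from h import *
c=cam('wrist');W=cloud(c);im=c['img'].astype(int)
b,g,r=im[...,0],im[...,1],im[...,2]
blue=(b>r+60)&(b>g+40)
tc=np.array([.612,-.2965]);ex=np.array([.9048,-.4258]);ey=np.array([.4258,.9048])
P=W[blue&(W[...,2]>.0)&(W[...,2]<.05)]
rel=P[:,:2]-tc;tx=rel@ex;ty=rel@ey
rim=(P[:,2]>.030)
print('rim z',np.median(P[rim,2]),'tx',np.percentile(tx[rim],[.5,1,99,99.5]).round(4),'ty',np.percentile(ty[rim],[.5,1,99,99.5]).round(4))
# left/right edges along
for s,m in(('L',rim&(tx<-.085)),('R',rim&(tx>.085)),('T',rim&(ty>.055)&(abs(tx)<.08))):
    if m.sum(): print(s,m.sum(),np.percentile(tx[m],[2,50,98]).round(4),np.percentile(ty[m],[2,50,98]).round(4), np.polyfit(ty[m],tx[m],1) if s!='T' else np.polyfit(tx[m],ty[m],1))
A=W.reshape(-1,3)
white=(abs(b-r)<40)&(r>90)
Q=W[white&(W[...,2]>.055)&(W[...,2]<.092)]
rel=Q[:,:2]-tc;q=np.c_[rel@ex,rel@ey]
print(len(Q),q.min(0),q.max(0))
s=get_state()['eef_pos'];print('tcp tray',(s[:2]-tc)@ex,(s[:2]-tc)@ey)
d=np.hypot(q[:,0]-(s[:2]-tc)@ex,q[:,1]-(s[:2]-tc)@ey)
for lo,hi in((.0,.03),(.03,.04),(.04,.055)):
    m=(d>lo)&(d<hi);print(lo,m.sum(),np.percentile(Q[m,2],[5,50,95]).round(4))
print(np.percentile(d,[95,99,100]))
m=(d>.028)&(d<.056)
Xm=np.c_[q[m],np.ones(m.sum())];print(np.linalg.lstsq(Xm,Q[m,2],rcond=None)[0])
```

```text
rim z 0.03720340360617752 tx [-0.0968 -0.0966  0.0983  0.0985] ty [-0.0643 -0.0635  0.0712  0.0713]
L 1952 [-0.0967 -0.0936 -0.0868] [-0.0624  0.0142  0.0704] [ 0.00295891 -0.09358271]
R 1014 [0.0941 0.0961 0.0985] [-0.0528  0.021   0.0597] [0.00031828 0.09620416]
T 2474 [-0.0768 -0.0039  0.0659] [0.0659 0.0689 0.0712] [-0.00244067  0.06875638]
9517 [-0.01872565 -0.04660091] [0.08539274 0.06723753]
tcp tray 0.0327506657652577 0.006735221013045884
0.0 3047 [0.0713 0.0839 0.0911]
0.03 2451 [0.0703 0.0794 0.0864]
0.04 4014 [0.0704 0.0801 0.0867]
[0.05169174 0.05286445 0.07431538]
[-0.02754313 -0.0303425   0.08091657]
```

>>> move_arm(linear=[[0,0,-0.006],[0,0,-0.01],[0,0,-0.01],[0,0,-0.006],[0,0,0],[0,0,0]], twist=[[-0.1,-0.2,0],[-0.1,-0.2,0],[0,0,0],[0,0,0],[0,0,0],[0,0,0]])

```text
time: 20.98
eef_pos: [0.6443, -0.3045, 0.0623]
tcp_rot: [0.844, 0.536, 0.0, 0.001]
contact_force: [0.1, -0.6, 0.1]
opening: 0.38
```

```bash
cat >> h.py <<'E'
tc=np.array([.612,-.2965]);ex=np.array([.9048,-.4258]);ey=np.array([.4258,.9048])
def tr():
    s=st(); d=s['eef_pos'][:2]-tc; print('tray',(d@ex).round(4),(d@ey).round(4))
E
python3 -c "
from h import *; tr()"
```

```text
t 20.98 pos [ 0.6443 -0.3045  0.0623] yaw 64.8 tiltfix(deg) [0.06 0.09 0.  ] q6 -8.2 F [ 0.1 -0.6  0.1] T [ 0.02 -0.01  0.  ] op 0.380 q [-0.58  0.54  1.58  0.    1.02 -0.14]
tray 0.0326 0.0065
```

>>> move_arm(linear=[[0,0,-0.003],[0,0,-0.003],[0,0,-0.002],[0,0,0]], twist=[[0,0,0],[0,0,0],[0,0,0],[0,0,0]])

```text
time: 21.32
eef_pos: [0.6441, -0.3049, 0.053]
tcp_rot: [0.844, 0.536, 0.0, 0.001]
contact_force: [0.2, 0.6, -1.5]
opening: 0.379
```

```bash
python3 -c "
from h import *; tr()"
```

```text
t 21.32 pos [ 0.6441 -0.3049  0.053 ] yaw 64.8 tiltfix(deg) [0.04 0.05 0.  ] q6 -8.2 F [ 0.2  0.6 -1.5] T [ 0.02 -0.03  0.04] op 0.379 q [-0.58  0.55  1.58 -0.    1.01 -0.14]
tray 0.0326 0.0061
```

>>> move_arm(linear=[[0,0,-0.0012],[0,0,-0.0012]], twist=[[0,0,0],[0,0,0]])

```text
time: 21.48
eef_pos: [0.6445, -0.3052, 0.051]
tcp_rot: [0.844, 0.536, 0.0, 0.001]
contact_force: [0.3, 0.3, -0.8]
opening: 0.383
```

```bash
python3 -c "
from h import *; tr()"
```

```text
t 21.48 pos [ 0.6445 -0.3052  0.051 ] yaw 64.8 tiltfix(deg) [0.08 0.11 0.  ] q6 -8.2 F [ 0.3  0.3 -0.8] T [-0.01 -0.03 -0.04] op 0.383 q [-0.58  0.55  1.58 -0.    1.   -0.14]
tray 0.0331 0.006
```

>>> move_arm(linear=[[0,0,-0.0012],[0,0,-0.0012]], twist=[[0,0,0],[0,0,0]])

```text
time: 21.65
eef_pos: [0.6449, -0.3053, 0.0506]
tcp_rot: [0.844, 0.536, 0.0, 0.001]
contact_force: [-2.0, 1.3, 4.2]
opening: 0.381
```

```bash
python3 -c "
from h import *; tr()"
```

```text
t 21.65 pos [ 0.6449 -0.3053  0.0506] yaw 64.8 tiltfix(deg) [0.09 0.11 0.  ] q6 -8.2 F [-2.   1.3  4.2] T [ 0.19  0.46 -0.01] op 0.381 q [-0.58  0.56  1.58 -0.    1.   -0.14]
tray 0.0335 0.006
```

Touching down at 4 N. Releasing now.

>>> move_arm(linear=[[0,0,0],[0,0,0],[0,0,0],[0,0,0]], twist=[[0,0,0],[0,0,0],[0,0,0],[0,0,0]], grip=0.55)

```text
time: 21.98
eef_pos: [0.6461, -0.3061, 0.0518]
tcp_rot: [0.844, 0.536, 0.001, 0.003]
contact_force: [0.8, -0.0, -0.5]
opening: 0.546
```

```bash
python3 -c "
from h import *; tr()"
```

```text
t 21.98 pos [ 0.6461 -0.3061  0.0518] yaw 64.8 tiltfix(deg) [0.22 0.33 0.  ] q6 -8.2 F [ 0.8 -0.  -0.5] T [ 0.02 -0.    0.02] op 0.546 q [-0.58  0.56  1.58 -0.    1.   -0.14]
tray 0.0349 0.0059
```

>>> move_arm(linear=[[0,0,0.005],[0,0,0.01],[0,0,0.015],[0,0,0.02],[0,0,0.02],[-0.003,0.005,0.02],[-0.006,0.012,0.005],[-0.01,0.018,0],[-0.01,0.018,0],[-0.01,0.018,0],[-0.01,0.018,0],[-0.01,0.018,0],[-0.01,0.018,0],[-0.01,0.018,0],[-0.01,0.018,0],[-0.01,0.018,0],[-0.01,0.018,0],[-0.006,0.01,0],[0,0,0],[0,0,0]], twist=[[0,0,0],[0,0,0],[0,0,0],[0,0,0],[0,0,0],[0,0,0],[0,0,0],[0,0,0],[0,0,0],[0,0,0],[0,0,0],[0,0,0],[0,0,0],[0,0,0],[0,0,0],[0,0,0],[0,0,0],[0,0,0],[0,0,0],[0,0,0]])

```text
time: 23.65
eef_pos: [0.5318, -0.095, 0.185]
tcp_rot: [0.845, 0.535, 0.012, 0.021]
contact_force: [-0.4, 0.2, 0.3]
opening: 0.551
```

Run:
```python
from h import *
tr()
c=cam('top');W=cloud(c);A=W.reshape(-1,3);A=A[~np.isnan(A[:,0])];rel=A[:,:2]-tc;q=np.c_[rel@ex,rel@ey]
cv2.imwrite('pics/t7.png',c['img']);cv2.imwrite('pics/t7z.png',cv2.resize(c['img'][95:225,255:395],None,fx=4.2,fy=4.2,interpolation=cv2.INTER_CUBIC))
m=(abs(q[:,0]-.0335)<.06)&(abs(q[:,1])<.06)
t=m&(A[:,2]>.055)&(A[:,2]<.07);print('collar',t.sum(),np.median(A[t,2]),cv2.minEnclosingCircle(q[t].astype(np.float32)))
t=m&(A[:,2]>.027)&(A[:,2]<.05)&(np.hypot(q[:,0]-.0335,q[:,1])<.056);X=np.c_[q[t],np.ones(t.sum())];print('blades',t.sum(),np.median(A[t,2]),np.linalg.lstsq(X,A[t,2],rcond=None)[0])
t=(q[:,0]<-.02)&(q[:,0]>-.085)&(abs(q[:,1])<.06)&(A[:,2]>.04);print('cap',t.sum(),A[t,2].max(),cv2.minEnclosingCircle(q[t].astype(np.float32)))
```

```text
t 23.65 pos [ 0.5318 -0.095   0.185 ] yaw 64.7 tiltfix(deg) [1.3  2.43 0.  ] q6 4.7 F [-0.4  0.2  0.3] T [-0.01  0.04  0.05] op 0.551 q [-0.36  0.02  1.98 -0.01  1.09  0.08]
tray -0.1583 0.1481
collar 136 0.06125295046039078 ((0.03371858224272728, 0.005263363942503929), 0.017311349511146545)
blades 776 0.03601134022167242 [ 0.00905224 -0.01259335  0.0355131 ]
cap 329 0.1856988805222277 ((-0.03714568167924881, -0.006307624280452728), 0.05553726851940155)
```

View pics/t7.png

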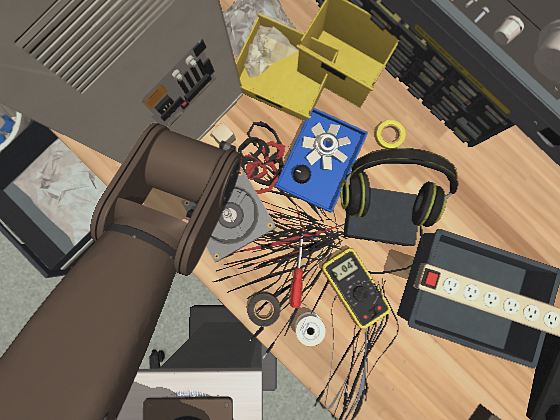

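View pics/t7z.png

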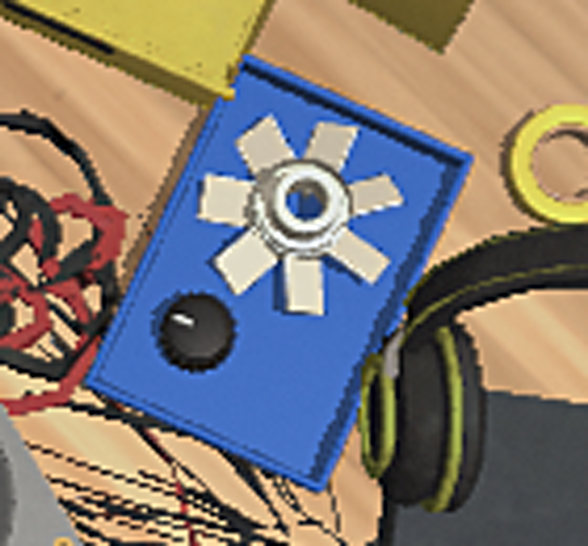

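The close-up shows the impeller flat, collar up, at about (303,205) px, and the cap upright at (197,332) px, both clear of the walls. The bystanders look unmoved. I'll let the arm settle and hand in.

>>> move_arm(linear=[[0,0,0.005],[0,0,0],[0,0,0],[0,0,0]], twist=[[0,0,0],[0,0,0],[0,0,0],[0,0,0]])

```text
time: 24.03
eef_pos: [0.534, -0.0984, 0.1918]
tcp_rot: [0.845, 0.533, 0.012, 0.022]
contact_force: [-0.6, -0.3, 0.4]
opening: 0.549
```

Run:
```python
from h import *
import pickle
c=cam('top');a=pickle.load(open('top0.pkl','rb'))
d=cv2.absdiff(c['img'],a['img']).max(2)
for n,(x0,y0,x1,y1) in dict(driver=(285,235,305,310),meter=(325,245,390,328),headphones=(345,145,460,245)).items(): print(n,d[y0:y1,x0:x1].mean().round(1),(d[y0:y1,x0:x1]>60).mean().round(3))
c=cam('scene');a=pickle.load(open('scene0.pkl','rb'));d=cv2.absdiff(c['img'],a['img']).max(2)
print('relay/plug',d[220:268,175:200].mean().round(1),(d[220:268,175:200]>60).mean().round(3))
st();print(sign_off())
```

```text
driver 20.2 0.075
meter 30.2 0.184
headphones 11.5 0.001
relay/plug 19.9 0.164
t 24.13 pos [ 0.5337 -0.0982  0.1914] yaw 64.5 tiltfix(deg) [1.37 2.51 0.  ] q6 4.7 F [ 0.   0.2 -0.3] T [ 0.    0.04 -0.02] op 0.552 q [-0.37  0.01  1.97 -0.01  1.1   0.08]
the job is handed in; nothing more can be done
None
```

The fan is stripped: cap and impeller are both in the blue tray, and I handed the job in at 24.1 s of the 67 s allowed.

- **Cap:** I unscrewed it clockwise in one continuous grasp of about 285°, letting the arm rise with it (about 10.7 mm). Vertical force stayed within about 2 N wherever I read it while turning, and torque stayed low, so the thread was easing throughout. It stands upright in the tray. When I set it down, the measured force reached 14 N for a moment.
- **Impeller:** I gripped it by the collar, lifted it straight off the shaft and set it down with about 4 N. The last depth check put the collar top at 61 mm, which matches the tray floor plus the impeller's height, and the blades are level within about 1°.
- **Placing:** I put the cap about 13 mm nearer the tray centre along its length and 25–30 mm off the centre line, because the headphones overhang one side of the tray. It clears the walls and the impeller.
- **Clear of everything:** at hand-in the gripper was empty and above the bench, with wrist forces near zero.

**Not settled:** my last image-difference check on the bystanders was inconclusive. About 18% of pixels changed in the meter's region, 16% around the relay and plug shell, and 8% around the driver. That may be shadows or the moved arm in view. By eye the driver and meter had not moved; the relay and plug shell were partly or wholly behind the arm in that last picture. I had no unexpected contact forces, but I did not re-measure where they stand.

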